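# Hang the holder plate level on the unit's pin

### The job

Lift the L-shaped holder plate out of its rack by its grip tab and hang it on the pin of the stand by the one hole that lets it hang level, slid back to the pin's collar and pressed home against it for a moment (about 10 to 15 N), then let go. The pin's height and the collar are set by hand and not exactly known, so feel for them gently, never pushing the plate hard (over about 25 N) against the stand. Do not touch the plate's flip-over weight, which lies to one side or the other, and leave the things around undisturbed.

Things in the scene. Friction and masses are not known exactly. Their poses are not given: they have to be found in the camera images.
- plate: The L-shaped holder plate: aluminium, 8 mm thick, standing on edge in the rack. Frame: z up, x along the plate (towards the foot of the L), y through the thickness; origin at mid-thickness on the line of its five holes. Upright leg 104 mm wide (x -52 to 52), z +15 to -110 mm; the foot, 28 mm high (z -110 to -82), goes on to x +112. Either face may be turned to the stand.
- plate_bare (a point): Centre of mass of the plate alone (0.35 kg), without its flip-over weight: x +9, z -48 mm of the plate. A part hangs with the common centre of mass of plate and weight under the pin.
- tab (a point): Middle of the grip tab, where to pinch the plate: grey plastic block, 32 mm wide (plate x), 12 mm thick (plate y), from z +15 to +60 mm of the plate; this point is at x +10, z +44 mm.
- hole0 (a point): Centre of hole 0 (10 mm wide) of the plate, at x = -20 mm of the plate.
- hole1 (a point): Centre of hole 1 (10 mm wide) of the plate, at x = -5 mm of the plate.
- hole2 (a point): Centre of hole 2 (10 mm wide) of the plate, at x = 10 mm of the plate.
- hole3 (a point): Centre of hole 3 (10 mm wide) of the plate, at x = 25 mm of the plate.
- hole4 (a point): Centre of hole 4 (10 mm wide) of the plate, at x = 40 mm of the plate.
- flip (a joint): Swing angle (rad) of the dark steel flip-over weight on the plate: a 26 x 30 x 24 mm block (0.25 kg) whose centre is 38 mm from its pivot at plate x +10, z -60 mm. 0 would be straight up, + leans to the plate's +x. It always lies by gravity on a stop: at +1.25 (block centre then at plate x +46) or at -1.25 (plate x -26), which differs each time. Leave it on its side.
- rack: Fixed grey and white parking rack. Origin on the table below the plate's; axes as the plate's. Two slotted uprights (20 mm long, at rack x -41 and +101 mm) hold the lower edge of the plate: slot floors 30 mm and slot tops 70 mm above the table, slots 9.5 mm wide. Lift the plate straight up by more than 40 mm to clear it.
- stand: Fixed stand with the hanging pin: foot 130 x 110 x 12 mm, square aluminium column 30 mm wide and 220 mm high. Origin on the table under the column's axis; the pin points along its -x, level. The pin is carried by a white clamp block (44 x 46 x 30 mm, held by friction, about 80 N would slide it) on the column.
- pin_mark (a point): Mark on the pin's axis (in plan), axes as the stand's; the 7 mm pin runs 34 mm from here along -x to its rounded tip. NOT EXACT: the mark is 190 mm up, but the clamp is set by hand, so the pin lies up to 13 mm above or below it; and the front face of the steel collar on the pin (18 mm across, the stop, tight: 80 N) lies up to 5 mm before or behind it. 23 mm are free behind the collar.
- spray: White spray bottle, 64 mm across, 170 mm tall, loose bystander, origin under its middle.
- cup: Clear plastic cup, 68 mm across, 85 mm tall, loose bystander, origin under its middle.
- jar: Small amber glass jar with a white lid, 56 mm across, 60 mm tall, loose bystander, origin under its middle.
- burblock: Round white block with small upright steel burs, 68 mm across, 34 mm tall, loose bystander, origin under its middle.

How it is judged:
On the way, in this order (a step that is already met when the one before it is completed fails the run):
1. the plate is lifted clear of the rack's slots (z of plate in the frame of rack above 0.182 m), for 0.1 s.
2. a hole of the plate is threaded on the pin (((x of hole0 in the frame of pin_mark between -0.024 and 0.006 m and y of hole0 in the frame of pin_mark between -0.006 and 0.006 m and z of hole0 in the frame of pin_mark between -0.021 and 0.016 m) or (x of hole1 in the frame of pin_mark between -0.024 and 0.006 m and y of hole1 in the frame of pin_mark between -0.006 and 0.006 m and z of hole1 in the frame of pin_mark between -0.021 and 0.016 m) or (x of hole2 in the frame of pin_mark between -0.024 and 0.006 m and y of hole2 in the frame of pin_mark between -0.006 and 0.006 m and z of hole2 in the frame of pin_mark between -0.021 and 0.016 m) or (x of hole3 in the frame of pin_mark between -0.024 and 0.006 m and y of hole3 in the frame of pin_mark between -0.006 and 0.006 m and z of hole3 in the frame of pin_mark between -0.021 and 0.016 m) or (x of hole4 in the frame of pin_mark between -0.024 and 0.006 m and y of hole4 in the frame of pin_mark between -0.006 and 0.006 m and z of hole4 in the frame of pin_mark between -0.021 and 0.016 m))), for 0.2 s.
3. the plate, threaded on the pin, is pressed home against the collar with over 8 N (((x of hole0 in the frame of pin_mark between -0.015 and 0.004 m and y of hole0 in the frame of pin_mark between -0.006 and 0.006 m and z of hole0 in the frame of pin_mark between -0.021 and 0.016 m) or (x of hole1 in the frame of pin_mark between -0.015 and 0.004 m and y of hole1 in the frame of pin_mark between -0.006 and 0.006 m and z of hole1 in the frame of pin_mark between -0.021 and 0.016 m) or (x of hole2 in the frame of pin_mark between -0.015 and 0.004 m and y of hole2 in the frame of pin_mark between -0.006 and 0.006 m and z of hole2 in the frame of pin_mark between -0.021 and 0.016 m) or (x of hole3 in the frame of pin_mark between -0.015 and 0.004 m and y of hole3 in the frame of pin_mark between -0.006 and 0.006 m and z of hole3 in the frame of pin_mark between -0.021 and 0.016 m) or (x of hole4 in the frame of pin_mark between -0.015 and 0.004 m and y of hole4 in the frame of pin_mark between -0.006 and 0.006 m and z of hole4 in the frame of pin_mark between -0.021 and 0.016 m)) and contact force between plate and collar_c0 above 8 N), for 0.1 s.
At the end, for the whole second after the job is handed in: The plate hangs on the pin by one of its holes, back by the collar (the hole's centre from 15 mm in front of the mark to 4 mm behind it, within 6 mm sideways, 21 mm below to 16 mm above), square to the pin within 0.3 rad, its z axis within 0.10 rad of vertical, released and at rest (((x of hole0 in the frame of pin_mark between -0.015 and 0.004 m and y of hole0 in the frame of pin_mark between -0.006 and 0.006 m and z of hole0 in the frame of pin_mark between -0.021 and 0.016 m) or (x of hole1 in the frame of pin_mark between -0.015 and 0.004 m and y of hole1 in the frame of pin_mark between -0.006 and 0.006 m and z of hole1 in the frame of pin_mark between -0.021 and 0.016 m) or (x of hole2 in the frame of pin_mark between -0.015 and 0.004 m and y of hole2 in the frame of pin_mark between -0.006 and 0.006 m and z of hole2 in the frame of pin_mark between -0.021 and 0.016 m) or (x of hole3 in the frame of pin_mark between -0.015 and 0.004 m and y of hole3 in the frame of pin_mark between -0.006 and 0.006 m and z of hole3 in the frame of pin_mark between -0.021 and 0.016 m) or (x of hole4 in the frame of pin_mark between -0.015 and 0.004 m and y of hole4 in the frame of pin_mark between -0.006 and 0.006 m and z of hole4 in the frame of pin_mark between -0.021 and 0.016 m)) and angle between plate's own z axis and vertical below 0.1 rad and angle between the y axis of plate and the x axis of stand, either way round below 0.3 rad and linear speed of plate below 0.03 m/s and angular speed of plate below 0.2 rad/s and contact force between the fingers and plate below 0.1 N); the robot touches nothing.
It fails at once if the plate is pushed against the stand or its pin with more than 25 N (contact force between plate and stand above 25 N).
It fails at once if the robot touches the flip-over weight (contact force between any of the fingers, the arm and flip_c0 above 1 N or contact force between any of the fingers, the arm and flip_c1 above 1 N).
It fails at once if a bystander is moved by more than 30 mm (distance of any of spray, cup, jar, burblock from where it was at the start of the episode above 0.03 m).
It also fails if it takes over 72 s, if anything falls off the work surface, if the arm or the gripper's body presses on something with over 40 N, if the wrist force passes 120 N, or if a joint passes its speed limit or range.

### The arm

A 6-joint arm with a two-finger parallel gripper is mounted at the origin on the work surface. World frame = base frame: x ahead of the robot, y to its left, z up, the work surface at z = 0. Lengths are in m, angles in rad, forces in N, time in s.
With the tool pointing down it reaches from about 0.35 to 0.85 m from the base axis. Payload 8.1 kg.
Tool frame: the origin (TCP) lies at the very end of the fingers, on their centre line; the grasp point (between the pads) lies robot.grip_point_offset behind it (robot.grip_point_offset is the distance from the TCP to the grasp point, in m); z points along the fingers, y is the line along which they close (so a half turn about z gives the same grasp; the last joint's range is limited). The gripper opens to 93 mm and grips with 3 to 60 N. Pads are 15 mm wide; open, the fingers measure 128 mm over their backs; the gripper's body (75 mm by 188 mm) begins 65 mm behind the grasp point.
Start: joints at [1.203, 0.13, 1.488, -0, 1.523, -0.085], TCP at [0.167, 0.576, 0.219] pointing down, gripper open.
Joint ranges: [-2.96, 2.96], [-0.89, 2.26], [0.02, 2.5], [-1.34, 4.48], [0, 2.73], [-2.66, 2.66]. Speed limits (rad/s): [2.39, 2.39, 2.79, 3.14, 3.14, 3.14].

### API

Orientations are given as a rotation vector (axis times angle).
In Python, from plant import robot, eyes gives the robot as it stands. The module is installed in compiled form; this text tells all that it offers.
- The arm moves only by the tool apply_moves, never from a script. Its argument "steps" is one flat list of numbers, 7 for each row, row after row: the shift along the tool's x, y, z in units of 30 mm (1.0 is 30 mm), then the turn, a rotation vector about the tool's x, y, z in units of 6 degrees (1.0 is 6 degrees), then the opening in per cent of the stroke, from 0 (shut) to 100 (fully open). In form: [dx, dy, dz, ax, ay, az, fingers, dx, dy, dz, ax, ay, az, fingers, ...]. A call has 1 to 12 rows; each row shifts and turns the commanded pose from where the row before left it, along the tool's axes as they then stand; what a row does not reach is not made up. A row lasts 1/12 s, in which the tool goes at most 41.7 mm and 7.16 degrees, less where a joint would pass 70% of its speed; a pose out of reach is approached as far as the arm can. A call is refused whole if a number of a shift passes 1 or a number of a turn 1, either way. A call with a gripper value outside its range is refused whole. The fingers move at their own pace and stop on an object; "grip_force" is the grip in N (left out, the last holds). Time passes only in rows, so rows that do not move let the fingers close. It gives the time, the measured TCP pose, the force, the opening and the grip force at its end, in the units of the state.
- robot.read_state(): the state, without advancing time (a new reading comes with each control period).
- eyes.read_camera(name): name is "side" or "top" or "wrist"; returns the picture (384x512x3 uint8, red, green, blue); there is no depth.
- eyes.calibration(name): a dict with "K" (3x3 intrinsics, pixels), "k1" (the pictures are not rectified: a ray, as slopes to the right and down, at radius r is drawn at 1 + k1 r^2 times it, then the intrinsics apply), "R" (3x3) and "t" (3): a world point X has camera coordinates R X + t. Camera axes: x right, y down, z forward; pixel columns grow to the right and rows downward; lengths in m; the calibration is good to about 2 mm. A picture is of the moment at which its call begins: read the wrist's pose just before it. calibration takes no time and is no camera call; for the wrist camera it gives the pose at the moment of the call.
- robot.close_job(): hands the job in; it is judged then, once.
Trained networks look in the newest picture that a camera, given by its name, has taken for a name from the list of things; names that differ only in an ending like _2 or _b are one class to them, and where a whole thing is asked for, a point or a joint stands for the part that bears it (a point fixed in the world has none). Each returns a list of dicts, best first, with "conf" (0 to 1); they miss things now and then, are a little off and sometimes report something else, mostly with a low value. They report only what shows in the picture. A call takes as long as a camera call.
- eyes.search_frame(camera, thing): "rect" ([left, top, width, height] in pixels, round what is visible of it).
- eyes.place_of(camera, thing): "xy" ([column, row] in pixels: a listed point, or the origin of a listed thing).
The state is a dict: "t": time; "q": joint angles; "dq": joint speeds; "joint_torque": joint torques, N m; "tool_pos": TCP position; "orientation": TCP orientation; "force": force on the tool from outside, world axes, zero at the start; "wrist_torque": the same for the moment, N m; "opening": finger opening in m; "gripper_force": force on a finger pad.
Only numpy, scipy, OpenCV 4.12 (cv2) and the standard library are available. Lean on these libraries where they do the work, as an engineer would, in place of code of your own. Each camera call takes 0.05 s, during which the arm holds its last target. There are 200 camera calls.

## Working session

There is one attempt and no reset: what is moved stays moved. The work goes in short steps, Python scripts to look and compute and a tool call to move; the robot and the scene stay as the last step left them, time stands still between calls to the robot, and variables do not carry over. Pictures are saved under pics/ and viewed, at most 10 in all, crops included, and the job is handed in when it is done.

Besides the shell and the picture viewer there is one more tool, called after "Emit:" as name(argument=value, ...) on one line, values as JSON. apply_moves: Moves the arm, as the interface text tells. Its arguments: {"type":"object","properties":{"steps":{"type":"array"},"grip_force":{"type":"number"}},"required":["steps"]}

```bash
mkdir -p pics; cat > h.py <<'E'
import numpy as np, cv2
from plant import robot, eyes
from scipy.optimize import least_squares
from scipy.spatial.transform import Rotation as Ro
def ray(c,xy,cal=None):
    C=cal or eyes.calibration(c);K=C["K"];d=np.array([(xy[0]-K[0][2])/K[0][0],(xy[1]-K[1][2])/K[1][1]]);u=d.copy()
    for _ in range(30): u=d/(1+C["k1"]*(u@u))
    R=np.array(C["R"]);t=np.array(C["t"]);v=R.T@np.array([*u,1]);return -R.T@t,v/np.linalg.norm(v)
def atz(c,xy,z):
    o,v=ray(c,xy);return o+v*(z-o[2])/v[2]
def proj(c,X,cal=None):
    C=cal or eyes.calibration(c);p=np.array(C["R"])@np.array(X)+np.array(C["t"]);u=p[:2]/p[2];u=u*(1+C["k1"]*(u@u))
    K=np.array(C["K"]);return (K@np.array([*u,1]))[:2]
def tri(obs):
    A=np.zeros((3,3));b=np.zeros(3)
    for c,xy in obs:
        o,v=ray(c,xy);P=np.eye(3)-np.outer(v,v);A+=P;b+=P@o
    X=np.linalg.solve(A,b);return X,[np.linalg.norm(proj(c,X)-xy) for c,xy in obs]
def snap(c,name=None):
    im=eyes.read_camera(c)
    if name: cv2.imwrite("pics/"+name,cv2.cvtColor(im,cv2.COLOR_RGB2BGR))
    return im
E
python3 - <<'E'
from h import *
np.set_printoptions(precision=4,suppress=True)
a=snap("top");b=snap("side")
cv2.imwrite("pics/top.png",cv2.resize(a[:,:,::-1],(800,600)));cv2.imwrite("pics/side.png",cv2.resize(b[:,:,::-1],(800,600)))
for n in ["plate","tab","hole0","hole2","hole4","plate_bare","flip","rack","stand","pin_mark","spray","cup","jar","burblock"]:
    o=[]
    for c in ["top","side"]:
        r=eyes.place_of(c,n)
        if r: o.append((c,np.array(r[0]["xy"])));print(n,c,o[-1][1],r[0]["conf"],end=" ")
    if len(o)==2: print(*tri(o))
    else: print()
print(robot.grip_point_offset,robot.read_state())
for c in ["top","side"]: C=eyes.calibration(c);print(-np.array(C["R"]).T@C["t"])
E
```

```text
plate top [359.5 169.3] 0.62 plate side [223.7 146.7] 0.67 [ 0.5301 -0.2066  0.1273] [np.float64(2.166199649137526), np.float64(1.7024806583480865)]
tab top [356.2 165.8] 0.74 tab side [223.  134.6] 0.81 [ 0.5306 -0.1847  0.1918] [np.float64(0.7806441028271159), np.float64(0.6057817322907582)]
hole0 top [356.4 169.5] 0.95 hole0 side [220.3 143.6] 0.82 [ 0.5342 -0.1982  0.1449] [np.float64(1.1417513053895938), np.float64(0.8973073023447683)]
hole2 top [356.4 169.5] 0.95 hole2 side [220.3 143.6] 0.82 [ 0.5342 -0.1982  0.1449] [np.float64(1.1417513053895938), np.float64(0.8973073023447683)]
hole4 top [356.4 169.5] 0.95 hole4 side [220.3 143.6] 0.82 [ 0.5342 -0.1982  0.1449] [np.float64(1.1417513053895938), np.float64(0.8973073023447683)]
plate_bare top [353.3 170.1] 0.82 plate_bare side [224.7 156.4] 0.74 [ 0.5325 -0.1971  0.0938] [np.float64(2.560285128967652), np.float64(2.044507893126852)]Traceback (most recent call last):
  File "<stdin>", line 8, in <module>
ValueError: it knows: burblock, cup, hole, jar, pin_mark, plate, plate_bare, rack, spray, stand, tab
```

View pics/top.png

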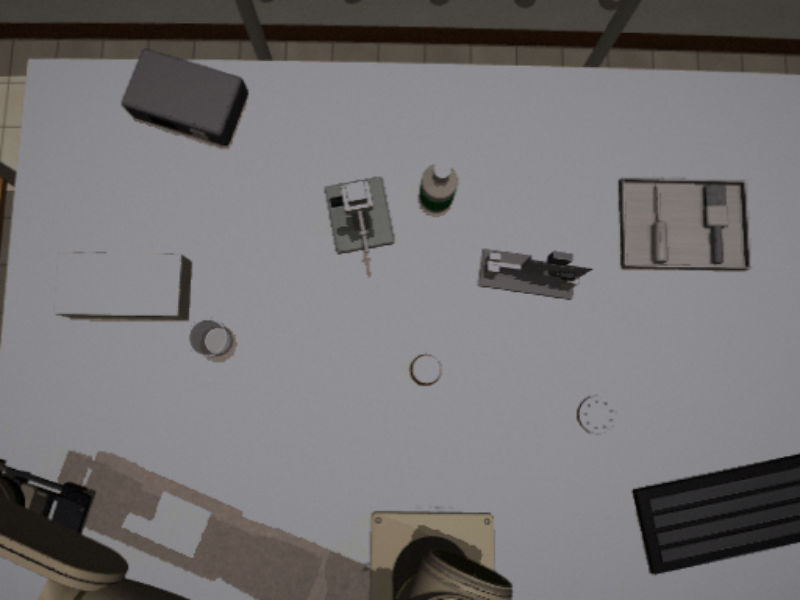

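View pics/side.png

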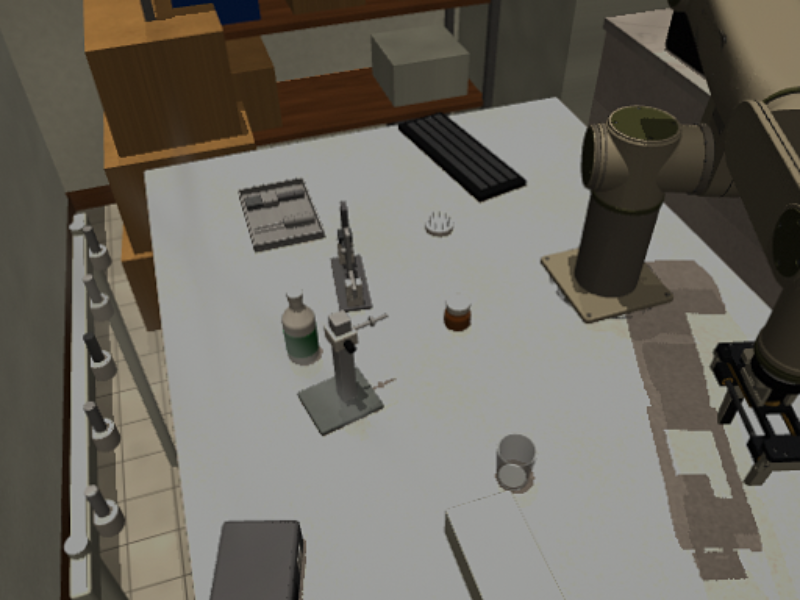

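The top view shows the stand at about (360,205) with its pin pointing down the image, and the rack with the plate at (535,270). The spray bottle is at (438,188). The side view shows the plate edge-on at about (347,250). I'll crop the plate and get the remaining points.

```bash
python3 - <<'E'
from h import *
np.set_printoptions(precision=4,suppress=True)
a=snap("top");b=snap("side")
A=cv2.resize(a[145:205,295:395,::-1],(800,480),interpolation=cv2.INTER_CUBIC)[:,:]
B=cv2.resize(b[120:205,190:250,::-1],(400,567),interpolation=cv2.INTER_CUBIC)
B2=cv2.resize(b[190:280,185:265,::-1],(400,450),interpolation=cv2.INTER_CUBIC)
A2=cv2.resize(a[105:185,200:260,::-1],(400,533),interpolation=cv2.INTER_CUBIC)
m=np.zeros((600,800,3),np.uint8);m[:300,:500]=cv2.resize(A,(500,300));m[300:,:225]=cv2.resize(A2,(225,300));m[300:,230:497]=cv2.resize(B2,(267,300));m[:425,500:]=cv2.resize(B,(300,425))
cv2.imwrite("pics/crop.png",m)
for n in ["rack","stand","pin_mark","spray","cup","jar","burblock"]:
    o=[]
    for c in ["top","side"]:
        r=eyes.place_of(c,n)
        if r: o.append((c,np.array(r[0]["xy"])));print(n,c,o[-1][1],r[0]["conf"],end=" ")
    if n!="pin_mark": print([atz(c,p,0)[:2] for c,p in o])
    elif len(o)==2: print(*tri(o), [atz(c,p,.19)[:2] for c,p in o])
    else: print()
print(robot.grip_point_offset,robot.read_state())
for c in ["top","side"]: C=eyes.calibration(c);print(-np.array(C["R"]).T@C["t"])
for n in ["hole"]:
  for c in ["top","side"]: print(c,[(r["xy"],r["conf"]) for r in eyes.place_of(c,n+"0")])
E
```

```text
rack top [344.7 177.7] 0.83 rack side [221.3 181.2] 0.79 [array([ 0.5328, -0.1961]), array([ 0.5492, -0.1771])]
stand side [223.2 255.4] 0.87 [array([0.629 , 0.1397])]
pin_mark top [234.  147.6] 0.62 pin_mark side [239.  203.5] 0.73 [0.5711 0.1223 0.1847] [np.float64(1.455807581609034), np.float64(1.3361312830879097)] [array([0.5733, 0.1206]), array([0.5694, 0.1296])]
spray top [279.8 129.9] 0.97 spray side [194.4 225.6] 0.74 [array([ 0.6717, -0.0062]), array([ 0.684 , -0.0042])]
cup top [139.3 216.9] 0.69 cup side [326.6 310. ] 0.73 [array([0.4091, 0.3933]), array([0.416 , 0.4064])]
jar top [270.4 236.4] 0.84 jar side [291.4 208.3] 0.78 [array([0.36  , 0.0181]), array([0.3664, 0.0243])]
burblock top [379.9 263.9] 0.88 burblock side [281.6 146.8] 0.58 [array([ 0.2864, -0.2944]), array([ 0.2827, -0.289 ])]
0.0188 {'t': 1.5, 'q': array([ 1.2026,  0.1304,  1.4882,  0.    ,  1.523 , -0.0854]), 'dq': array([-0.0017,  0.0003, -0.0009, -0.0013, -0.0007,  0.    ]), 'joint_torque': array([  0.003 , -55.9732, -49.2056,   0.0772,   0.0223,  -0.    ]), 'tool_pos': array([0.1674, 0.5762, 0.2186]), 'orientation': array([-0.4427, -3.1102,  0.    ]), 'force': array([-0.6068,  0.8138,  0.0719]), 'wrist_torque': array([ 0.0216, -0.0046,  0.0465]), 'gripper_force': 0.0, 'opening': 0.09276133559686009}
[0.3165 0.0812 1.3347]
[0.7856 0.9638 1.061 ]
top [([369.6, 167.6], 0.89), ([357.0, 170.5], 0.87), ([340.9, 165.3], 0.84), ([348.7, 166.8], 0.77), ([360.6, 172.1], 0.72), ([378.3, 264.1], 0.55)]
side [([222.8, 153.3], 0.78), ([222.7, 150.8], 0.7), ([220.3, 141.4], 0.65), ([224.2, 257.3], 0.64), ([220.0, 144.3], 0.63), ([220.9, 148.6], 0.63)]
```

View pics/crop.png

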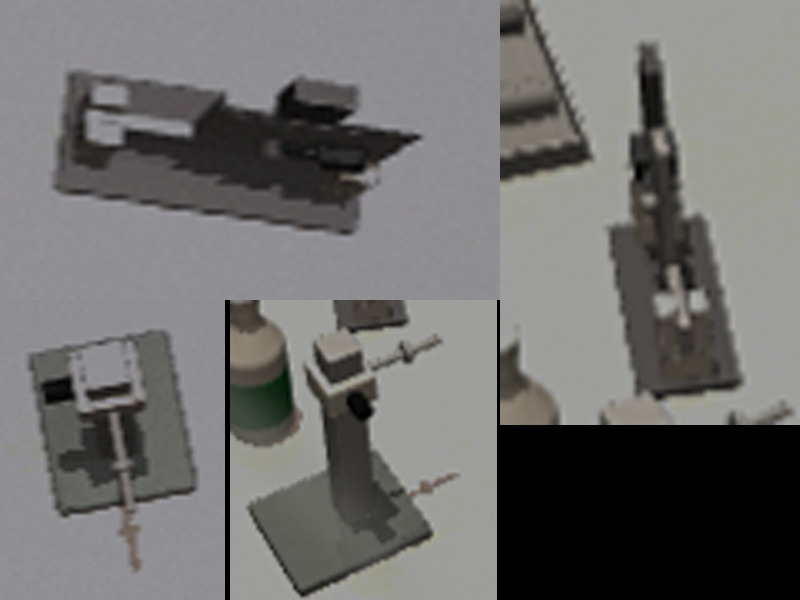

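The crop shows the plate's foot to the left (plate +x is roughly world +y). The tab top is at crop (318,95), and the rack is yawed a few degrees. The pin points along image down-right. Next I plan a move to bring the wrist camera over the rack.

```bash
cat >> h.py <<'E'
def toolR(): return Ro.from_rotvec(robot.read_state()["orientation"])
def need(p,yaw_y=None,down=True):
    """shift in tool units for current->p (world), and yaw turn units about tool z so tool y has world yaw yaw_y (mod pi)"""
    s=robot.read_state();R=Ro.from_rotvec(s["orientation"]);d=R.inv().apply(np.array(p)-s["tool_pos"])/.03
    out=[d.round(3)]
    if yaw_y is not None:
        y=R.as_matrix()[:,1];cur=np.arctan2(y[1],y[0]);e=(yaw_y-cur+np.pi/2)%np.pi-np.pi/2
        out.append(round(-np.degrees(e)/6,3)) # tool z down
    return out
E
python3 - <<'E'
from h import *
np.set_printoptions(precision=4,suppress=True)
print(toolR().as_matrix());s=robot.read_state()
C=eyes.calibration("wrist");R=np.array(C["R"]);c=-R.T@C["t"];print(toolR().inv().apply(c-s["tool_pos"]),(R@toolR().as_matrix()).round(3),C["K"])
print(need([.45,-.20,.36],np.radians(171.5)),np.degrees(s["q"][5]))
E
```

```text
[[-0.9603  0.279   0.    ]
 [ 0.279   0.9603 -0.    ]
 [-0.      0.     -1.    ]]
[ 0.0814  0.0006 -0.1662] [[ 0.     1.     0.001]
 [-0.956  0.    -0.294]
 [-0.294 -0.001  0.956]] [[289.403    0.     254.3998]
 [  0.     289.403  193.4956]
 [  0.       0.       1.    ]]
[array([-16.264, -22.217,  -4.711]), np.float64(13.716)] -4.894591872120734
```

Emit:
apply_moves(steps=[-0.96,-0.8,-0.3,0,0,0,100,-0.96,-0.8,-0.3,0,0,0,100,-0.96,-0.8,-0.3,0,0,0,100,-0.96,-0.8,-0.3,0,0,0,100,-0.96,-0.8,-0.3,0,0,0,100,-0.96,-0.8,-0.3,0,0,0,100,-0.96,-0.8,-0.3,0,0,0,100,-0.96,-0.8,-0.3,0,0,0,100,-0.96,-0.8,-0.3,0,0,0,100,-0.96,-0.8,-0.3,0,0,0,100,-0.96,-0.8,-0.3,0,0,0,100,-0.96,-0.8,-0.3,0,0,0,100])

```text
t: 2.6
tool_pos: [0.4196, 0.2015, 0.3274]
orientation: [0.442, 3.11, 0.001]
force: [-0.0, 0.3, 0.4]
opening: 0.0931
gripper_force: 0.0
```

Emit:
apply_moves(steps=[-0.2,-1,0,0,0,0,100,-0.2,-1,0,0,0,0,100,-0.2,-1,0,0,0,0,100,-0.2,-1,0,0,0,0,100,-0.2,-1,0,0,0,0,100,-0.2,-1,0,0,0,0,100,-0.2,-1,0,0,0,0,100,-0.2,-1,0,0,0,0,100,-0.2,-1,0,0,0,0,100,-0.2,-1,0,0,0,0,100,-0.2,-1,0,0,0,0,100,-0.2,-1,0,0,0,0,100])

```text
t: 3.6
tool_pos: [0.3872, -0.1641, 0.3269]
orientation: [0.443, 3.109, -0.0]
force: [0.8, 0.5, 0.0]
opening: 0.093
gripper_force: 0.0
```

Emit:
apply_moves(steps=[0,0,0,0,0,1,100,0,0,0,0,0,1,100,0,0,0,0,0,1,100,0,0,0,0,0,1,100,0,0,0,0,0,1,100,0,0,0,0,0,1,100,0,0,0,0,0,1,100,0,0,0,0,0,1,100,0,0,0,0,0,1,100,0,0,0,0,0,1,100,0,0,0,0,0,1,100,0,0,0,0,0,1,100])

```text
t: 4.6
tool_pos: [0.3876, -0.1626, 0.3268]
orientation: [2.192, 2.25, 0.0]
force: [0.1, -0.1, 0.5]
opening: 0.0932
gripper_force: 0.0
```

Emit:
apply_moves(steps=[0,0,0,0,0,1,100,0,0,0,0,0,0.7,100,0,0,0,0,0,0,100])

```text
t: 4.85
tool_pos: [0.3876, -0.1626, 0.3268]
orientation: [2.382, 2.048, 0.0]
force: [0.5, 0.4, -0.8]
opening: 0.0929
gripper_force: 0.0
```

```bash
python3 - <<'E'
from h import *
np.set_printoptions(precision=4,suppress=True)
s=robot.read_state();print(s["tool_pos"],s["q"],s["t"],s["force"])
C=eyes.calibration("wrist");im=snap("wrist");cv2.imwrite("pics/w1.png",cv2.resize(im[:,:,::-1],(800,600)))
for n in ["tab","hole0","plate_bare","rack","pin_mark","plate"]: print(n,[(r["xy"],r["conf"]) for r in eyes.place_of("wrist",n)])
for n,z in [("tab",.184),("hole0",.14),("rack",0)]:
  for r in eyes.place_of("wrist",n)[:6]: print(n,atz("wrist",r["xy"],z))
E
```

```text
[ 0.3876 -0.1626  0.3268] [-0.5193 -0.3833  1.7644 -0.      1.7601 -0.3692] 4.85 [ 0.5436  0.4012 -0.7517]
tab [([391.3, 187.8], 0.83)]
hole0 [([376.5, 153.6], 0.97), ([373.7, 202.8], 0.94), ([375.7, 175.1], 0.71), ([373.2, 189.5], 0.64), ([380.2, 165.5], 0.6)]
plate_bare [([362.0, 171.1], 0.63), ([376.8, 186.1], 0.26), ([377.0, 153.4], 0.21)]
rack [([343.2, 164.4], 0.56)]
pin_mark []
plate [([376.3, 183.6], 0.76), ([340.8, 163.7], 0.22)]
tab [ 0.5388 -0.1908  0.184 ]
hole0 [ 0.5406 -0.1597  0.14  ]
hole0 [ 0.5355 -0.2236  0.14  ]
hole0 [ 0.539  -0.1869  0.14  ]
hole0 [ 0.5353 -0.2054  0.14  ]
hole0 [ 0.5449 -0.1753  0.14  ]
rack [ 0.5382 -0.2016  0.    ]
```

View pics/w1.png

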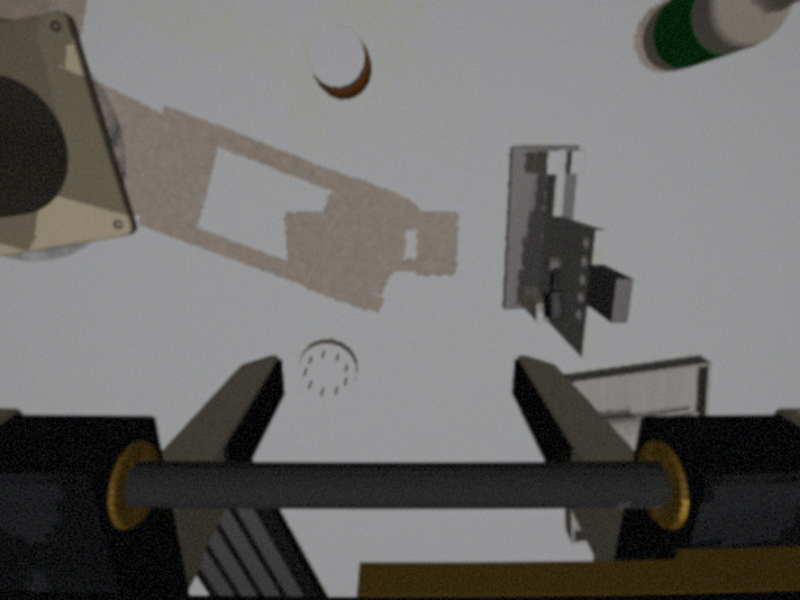

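Wrist view: the plate's leg top edge runs from (597,228) to (582,352), with five holes along it and the tab at (610,292). A dark block at about (552,303) looks like the weight on the −x side. I'll fit the pose and check with an overlay.

```bash
cat >> h.py <<'E'
def plateT(p,x,y,z):
    c,s=np.cos(p[2]),np.sin(p[2]);return np.array([p[0]+c*x-s*y,p[1]+s*x+c*y,.14+z])
E
python3 - <<'E'
from h import *
np.set_printoptions(precision=4,suppress=True)
W=[[376.5,153.6],[380.2,165.5],[375.7,175.1],[373.2,189.5],[373.7,202.8]] #hole4..0
T=[[340.9,165.3],[348.7,166.8],[357,170.5],[360.6,172.1],[369.6,167.6]]
hx=[.04,.025,.01,-.005,-.02]
Cw,Ct,Cs=[eyes.calibration(c) for c in("wrist","top","side")]
def f(p,use=1):
    e=[]
    for x,w in zip(hx,W): e+=list(proj("wrist",plateT(p,x,0,0),Cw)-w)
    e+=list(proj("wrist",plateT(p,.01,0,.044),Cw)-[391.3,187.8]);e+=list(proj("top",plateT(p,.01,0,.044),Ct)-[356.2,165.8]);e+=list(proj("side",plateT(p,.01,0,.044),Cs)-[223,134.6])
    return np.array(e)
r=least_squares(f,[.53,-.2,1.42],loss="soft_l1");p=r.x;print(p,np.degrees(p[2]),f(p).round(1))
im=snap("wrist");x0,y0,k=300,80,8
crop=cv2.resize(im[80:230,300:430,::-1],None,fx=4.0,fy=4.0,interpolation=cv2.INTER_CUBIC);clean=crop.copy()
def poly(pts,col):
    q=np.array([(proj("wrist",plateT(p,*a),Cw)-[300,80]+.5)*4 for a in pts]).astype(int);cv2.polylines(crop,[q],True,col,1)
for sy in(.004,): poly([(-.052,sy,.015),(.052,sy,.015),(.052,sy,-.082),(.112,sy,-.082),(.112,sy,-.11),(-.052,sy,-.11)],(0,255,0))
poly([(-.006,.006,.06),(.026,.006,.06),(.026,-.006,.06),(-.006,-.006,.06)],(255,0,0))
for x in hx: cv2.circle(crop,tuple(((proj("wrist",plateT(p,x,.004,0),Cw)-[300,80]+.5)*4).astype(int)),3,(0,0,255),1)
for x in(.046,-.026): cv2.circle(crop,tuple(((proj("wrist",plateT(p,x,.016,-.048),Cw)-[300,80]+.5)*4).astype(int)),6,(0,255,255),1)
cv2.imwrite("pics/ov.png",np.hstack([crop,clean])[:, :800] if 0 else cv2.resize(np.hstack([crop,clean]),(800,461)))
E
```

```text
[ 0.5372 -0.2     1.4656] 83.97244257989345 [ 0.7  0.3 -4.   0.4 -0.5  2.5  1.1 -0.5 -0.4 -2.6 -0.4 -0.6  1.  -1.7
 -3.2  1.3]
```

View pics/ov.png

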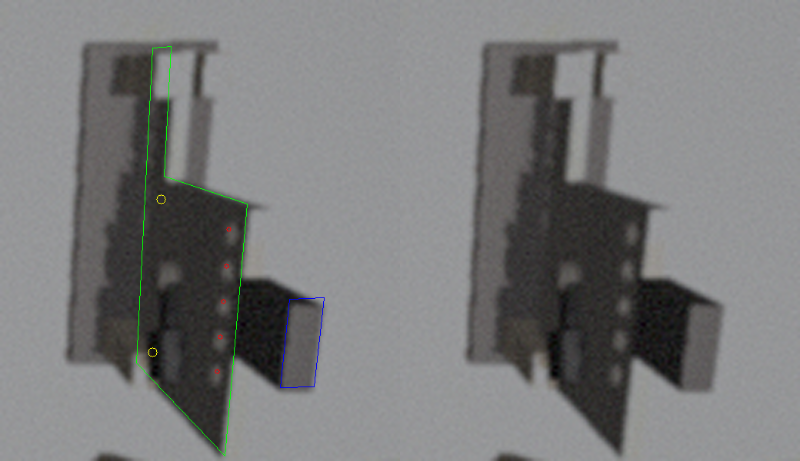

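The overlay fits. The weight lies on the −x side (flip −1.25), so the common centre of mass is at x ≈ −5.6 mm and hole 1 is the right one. I now approach the tab.

Emit:
apply_moves(steps=[0,0,0,0,0,-0.2,100,-0.05,1,0,0,0,0,100,-0.05,1,0,0,0,0,100,-0.05,1,0,0,0,0,100,-0.05,1,0,0,0,0,100,-0.05,1,0,0,0,0,100,0,0.1,0,0,0,0,100,0,0,0.9,0,0,0,100,0,0,0.9,0,0,0,100,0,0,0.9,0,0,0,100,0,0,0,0,0,0,100])

```text
t: 6.32
tool_pos: [0.5354, -0.1879, 0.2391]
orientation: [-2.349, -2.073, 0.006]
force: [-0.7, 0.4, -1.1]
opening: 0.0929
gripper_force: 0.0
```

```bash
python3 - <<'E'
from h import *
np.set_printoptions(precision=4,suppress=True)
s=robot.read_state();print(s["tool_pos"],np.degrees(np.arctan2(*toolR().as_matrix()[[1,0],0])))
im=snap("wrist");r=eyes.place_of("wrist","tab");print(r[:2]);H=eyes.place_of("wrist","hole0");print([(h["xy"],h["conf"]) for h in H])
for q in r[:1]: print(atz("wrist",q["xy"],.184))
for h in H[:6]: print(atz("wrist",h["xy"],.14))
p=[.5375,-.2,np.radians(82.5)]
big=cv2.resize(im[:,:,::-1],(800,600))
def poly(pts,col):
    q=np.array([(proj("wrist",plateT(p,*a))+.5)*1.5625 for a in pts]).astype(int);cv2.polylines(big,[q],True,col,1)
poly([(-.006,.006,.06),(.026,.006,.06),(.026,-.006,.06),(-.006,-.006,.06)],(255,0,0))
poly([(-.052,.004,.015),(.052,.004,.015),(.052,-.004,.015),(-.052,-.004,.015)],(0,255,0))
cv2.imwrite("pics/w2.png",big[150:600,100:700])
E
```

```text
[ 0.5354 -0.1879  0.2391] 82.85540924221395
[{'xy': [258.8, 214.1], 'conf': 0.81}]
[([258.7, 210.9], 0.97), ([259.1, 197.2], 0.91), ([258.5, 169.4], 0.89), ([258.8, 225.6], 0.79), ([260.4, 184.4], 0.65)]
[ 0.5424 -0.1963  0.184 ]
[ 0.5413 -0.2099  0.14  ]
[ 0.5434 -0.1956  0.14  ]
[ 0.5462 -0.1676  0.14  ]
[ 0.5395 -0.2259  0.14  ]
[ 0.5463 -0.1827  0.14  ]
```

View pics/w2.png

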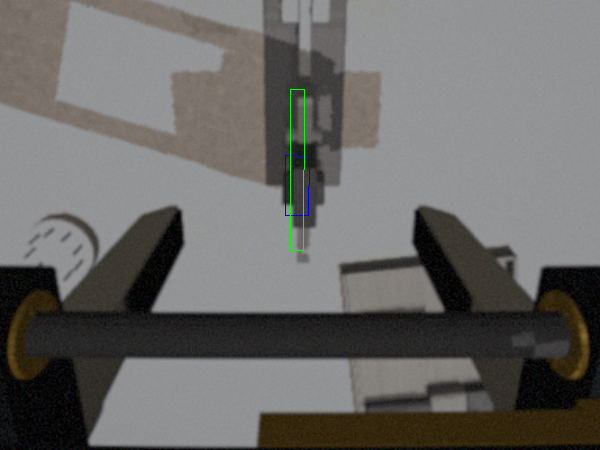

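The tab sits right of and below the prediction by about 6 and 10 px, with the arm possibly still settling. I'll re-measure.

```bash
python3 - <<'E'
from h import *
np.set_printoptions(precision=4,suppress=True)
for i in range(2):
    im=snap("wrist");s=robot.read_state();C=eyes.calibration("wrist");R=np.array(C["R"]);c=-R.T@C["t"]
    print(s["tool_pos"],c,toolR().inv().apply(c-s["tool_pos"]),toolR().inv().apply(R[2]))
    r=eyes.place_of("wrist","tab")[0]["xy"];H=[h["xy"] for h in eyes.place_of("wrist","hole0")[:5]]
    X=np.array([toolR().inv().apply(atz("wrist",h,.14)-s["tool_pos"]) for h in H]);X=X[np.argsort(X[:,0])]
    print("tab tool mm",1e3*toolR().inv().apply(atz("wrist",r,.184)-s["tool_pos"]));print(1e3*X)
E
```

```text
[ 0.5391 -0.1896  0.2481] [ 0.55   -0.1074  0.4143] [ 0.0828  0.001  -0.1662] [-0.2952 -0.0004  0.9555]
tab tool mm [-2.9685  1.5595 64.1298]
[[-32.9698   2.5339 108.1711]
 [-14.0633   1.4003 108.1433]
 [  0.0124  -0.3879 108.1189]
 [ 14.1911   1.0006 108.1067]
 [ 28.8461   0.2325 108.0855]]
[ 0.5394 -0.1897  0.2481] [ 0.5502 -0.1075  0.4142] [ 0.0828  0.001  -0.1662] [-0.2952 -0.0004  0.9554]
tab tool mm [-0.5197  0.2691 64.0971]
[[-31.813    1.7339 108.1219]
 [-14.3889  -2.7001 108.1001]
 [ -1.6966   0.9981 108.0997]
 [ 15.6926   1.3741 108.0886]
 [ 27.1423  -1.0381 108.0754]]
```

Emit:
apply_moves(steps=[-0.05,0.03,0.6,0,0,0,100,0,0,0.6,0,0,0,100,0,0,0.6,0,0,0,100,0,0,0.5,0,0,0,100,0,0,0.4,0,0,0,100,0,0,0,0,0,0,100,0,0,0,0,0,0,60,0,0,0,0,0,0,30,0,0,0,0,0,0,20,0,0,0,0,0,0,18], grip_force=10)

```text
t: 7.6
tool_pos: [0.5399, -0.1912, 0.166]
orientation: [2.355, 2.076, 0.001]
force: [-0.5, -0.1, -0.3]
opening: 0.071
gripper_force: 0.0
```

Emit:
apply_moves(steps=[0,0,0,0,0,0,16,0,0,0,0,0,0,12,0,0,0,0,0,0,5,0,0,0,0,0,0,5])

```text
t: 7.93
tool_pos: [0.5392, -0.1909, 0.1648]
orientation: [2.356, 2.077, 0.0]
force: [-0.8, 0.1, -0.0]
opening: 0.0442
gripper_force: 0.0
```

Emit:
apply_moves(steps=[0,0,0,0,0,0,5,0,0,0,0,0,0,5,0,0,0,0,0,0,5,0,0,0,0,0,0,5,0,0,0,0,0,0,5,0,0,0,0,0,0,5,0,0,0,0,0,0,5])

```text
t: 8.52
tool_pos: [0.5389, -0.1908, 0.1646]
orientation: [-2.356, -2.077, 0.001]
force: [-1.8, 0.2, 1.1]
opening: 0.012
gripper_force: 10.0
```

Emit:
apply_moves(steps=[0,0,0,0,0,0,5,0,0,0,0,0,0,5,0,0,-0.2,0,0,0,5,0,0,-0.4,0,0,0,5,0,0,-0.4,0,0,0,5,0,0,-0.4,0,0,0,5,0,0,-0.4,0,0,0,5,0,0,-0.4,0,0,0,5,0,0,-0.4,0,0,0,5,0,0,-0.4,0,0,0,5,0,0,-0.4,0,0,0,5,0,0,-0.4,0,0,0,5], grip_force=55)

```text
t: 9.52
tool_pos: [0.5392, -0.1908, 0.2799]
orientation: [2.356, 2.077, 0.0]
force: [-0.2, 0.4, -6.9]
opening: 0.0119
gripper_force: 55.0
```

```bash
python3 - <<'E'
from h import *
np.set_printoptions(precision=4,suppress=True)
for i in range(2):
    snap("top");snap("side")
    for n in ["pin_mark","stand"]:
        for c in ["top","side"]: print(n,c,[(r["xy"],round(r["conf"],2)) for r in eyes.place_of(c,n)[:2]],[r["rect"] for r in eyes.search_frame(c,n)[:1]] if n=="stand" else "")
s=robot.read_state();print(s["tool_pos"],s["force"],s["opening"],s["t"],s["wrist_torque"])
a=snap("top");b=snap("side")
A=cv2.resize(a[105:180,200:262,::-1],None,fx=6,fy=6,interpolation=cv2.INTER_CUBIC)
B=cv2.resize(b[190:280,190:255,::-1],None,fx=6,fy=6,interpolation=cv2.INTER_CUBIC)
m=np.zeros((540,790,3),np.uint8);m[:450,:372]=A;m[:540,380:770]=B;cv2.imwrite("pics/st.png",m)
E
```

```text
pin_mark top [([232.9, 147.9], 0.85), ([374.8, 160.9], 0.63)] 
pin_mark side [([238.0, 204.3], 0.9)] 
stand top [([233.9, 141.2], 0.67)] [[211.4, 111.5, 43.2, 49.4]]
stand side [([325.5, 308.1], 0.74), ([224.3, 256.0], 0.62)] [[213.3, 153.8, 23.0, 46.4]]
pin_mark top [([232.3, 143.9], 0.9), ([269.7, 236.8], 0.31)] 
pin_mark side [([220.7, 115.6], 0.7), ([236.9, 203.5], 0.59)] 
stand top [([232.9, 139.7], 0.82)] [[210.8, 109.5, 43.8, 51.4]]
stand side [([225.6, 254.4], 0.86)] []
[ 0.5392 -0.1908  0.2786] [-0.1259 -0.1835 -6.771 ] 0.011662449461614873 10.3167 [0.0647 0.0611 0.0189]
```

View pics/st.png

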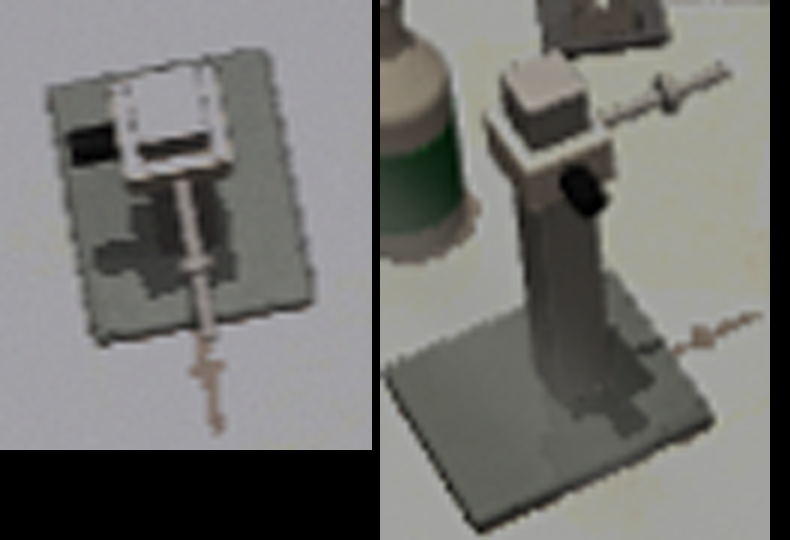

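The crop shows in the top view the foot corners, the collar at crop (195,264) and the pin tip at (210,335). In the side view the collar is at about (288,95) and the tip at about (348,70), relative to that panel. I'll fit the pin axis.

```bash
python3 - <<'E'
from h import *
np.set_printoptions(precision=4,suppress=True)
ct=lambda x,y:np.array([(x+.5)/6-.5+200,(y+.5)/6-.5+105]);cs=lambda x,y:np.array([(x+.5)/6-.5+190,(y+.5)/6-.5+190])
F=[atz("top",ct(*q),.012)[:2] for q in [(48,88),(268,48),(315,303),(100,345)]];F=np.array(F);print(F)
print("len",np.linalg.norm(F-np.roll(F,-1,0),axis=1))
d1=F[0]-F[3];d2=F[1]-F[2];yw=[np.degrees(np.arctan2(d[1],d[0])) for d in(d1,d2)];d=F[0]-F[1];d3=F[3]-F[2];yw+=[np.degrees(np.arctan2(q[1],q[0]))-90 for q in(d,d3)];print("yaw",yw)
print("col top",tri([("top",ct(172,103)),("side",cs(160,73))]), "foot c",F.mean(0))
for n,a,b in [("collar",(195,264),(288,95)),("tip",(210,335),(346,70)),("root",(180,180),(226,122))]: print(n,*tri([("top",ct(*a)),("side",cs(*b))]))
for n in [[238.,204],[232.5,146]]: pass
print("mark",*tri([("top",np.array([232.7,146.5])),("side",np.array([238,203.8]))]))
for zz in (.18,.19,.2): print(zz,[atz("top",ct(*a),zz) for a in [(180,180),(195,264),(210,335)]])
E
```

```text
[[0.6965 0.2056]
 [0.7186 0.0991]
 [0.5922 0.0741]
 [0.5698 0.1768]]
len [0.1088 0.1289 0.1052 0.1299]
yaw [np.float64(12.803126861448337), np.float64(11.172240812778417), np.float64(11.732440467601819), np.float64(12.293489655787155)]
col top (array([0.6315, 0.1348, 0.2217]), [np.float64(0.2891978720263539), np.float64(0.2693749610704227)]) foot c [0.6443 0.1389]
collar [0.5728 0.1258 0.1801] [np.float64(0.05405528832533442), np.float64(0.04980525798563814)]
tip [0.5427 0.1188 0.1797] [np.float64(2.2540689974411408e-05), np.float64(2.0512001111182004e-05)]
root [0.6064 0.1337 0.1821] [np.float64(0.8966646825661864), np.float64(0.8373088563974422)]
mark [0.574  0.1252 0.1871] [np.float64(1.1695439579367304), np.float64(1.0753747336723112)]
0.18 [array([0.6091, 0.1329, 0.18  ]), array([0.573 , 0.1257, 0.18  ]), array([0.5427, 0.1188, 0.18  ])]
0.19 [array([0.6066, 0.1324, 0.19  ]), array([0.5707, 0.1253, 0.19  ]), array([0.5407, 0.1184, 0.19  ])]
0.2 [array([0.604, 0.132, 0.2  ]), array([0.5685, 0.1249, 0.2   ]), array([0.5388, 0.1181, 0.2   ])]
```

Pin axis: tip at about (0.543, 0.119, 0.180), stand yaw about 12°, and the collar about 31 mm behind the tip. I carry the plate to a pose in front of the pin, staying high.

Emit:
apply_moves(steps=[0,0,0,0,0,-0.6,5,0,0,0,0,0,-0.8,5,0,0,0,0,0,-0.8,5,0,0,0,0,0,-0.6,5,0.3,0,0,0,0,-0.4,5,0.6,0,0,0,0,0,5,0.6,0,0,0,0,0,5,0.6,0,0,0,0,0,5,0.6,0,0,0,0,0,5,0.6,0,0,0,0,0,5,0.6,0,0,0,0,0,5,0.6,0,0,0,0,0,5])

```text
t: 11.42
tool_pos: [0.5112, -0.0579, 0.2788]
orientation: [1.977, 2.441, 0.0]
force: [0.2, 0.3, -5.8]
opening: 0.0119
gripper_force: 55.0
```

Emit:
apply_moves(steps=[0.6,0,0,0,0,0,5,0.6,0,0,0,0,0,5,0.6,0,0,0,0,0,5,0.6,0,0,0,0,0,5,0.6,0,0,0,0,0,5,0.6,0,0,0,0,0,5,0.6,0,0,0,0,0,5,0.6,0,0,0,0,0,5,0.6,0,0,0,0,0,5,0.5,0,0,0,0,0,5,0.2,0,0.3,0,0,0,5,0,0,0.5,0,0,0,5])

```text
t: 12.42
tool_pos: [0.4743, 0.1217, 0.2561]
orientation: [1.973, 2.441, 0.005]
force: [0.0, -1.0, -5.5]
opening: 0.0116
gripper_force: 55.0
```

Emit:
apply_moves(steps=[0,0,0.5,0,0,0,5,0,0.2,0.5,0,0,0,5,0,0.3,0.4,0,0,0,5,0,0.3,0.2,0,0,0,5,0,0.2,0,0,0,0,5,0,0,0,0,0,0,5,0,0,0,0,0,0,5,0,0,0,0,0,0,5,0,0,0,0,0,0,5,0,0,0,0,0,0,5])

```text
t: 13.25
tool_pos: [0.5029, 0.1265, 0.2073]
orientation: [1.977, 2.441, 0.001]
force: [-0.3, 0.4, -4.9]
opening: 0.0115
gripper_force: 55.0
```

```bash
python3 - <<'E'
from h import *
np.set_printoptions(precision=4,suppress=True)
s=robot.read_state();R=toolR().as_matrix();print(s["tool_pos"],np.degrees(np.arctan2(R[1,0],R[0,0])),s["force"],s["wrist_torque"])
im=snap("wrist");C=eyes.calibration("wrist");print("mark",[(r["xy"],r["conf"]) for r in eyes.place_of("wrist","pin_mark")])
T=lambda x,y,z: s["tool_pos"]+R@np.array([x,y,z])
for n,P in [("tabtop corners",[T(x,y,-.0354) for x in(-.016,.016) for y in (-.006,.006)]),("plate top ends",[T(x,y,.0096) for x in(-.062,.042) for y in (-.004,.004)]),("pin tip,collar",[[.5427,.1188,.180],[.5728,.1258,.180]])]: print(n,[proj("wrist",q,C) for q in P])
cv2.imwrite("pics/w3.png",cv2.resize(im[0:300,150:490,::-1],None,fx=2,fy=2,interpolation=cv2.INTER_CUBIC))
E
```

```text
[0.5029 0.1265 0.2073] 101.9978803317257 [-0.2813  0.4306 -4.8502] [-0.0326  0.0672  0.0276]
mark [([356.8, 248.2], 0.81), ([233.0, 366.0], 0.68)]
tabtop corners [array([241.4195, 297.5143]), array([263.9074, 297.5333]), array([240.546 , 243.3997]), array([264.5662, 243.415 ])]
plate top ends [array([247.7012, 311.4898]), array([258.6533, 311.4992]), array([246.5535, 172.279 ]), array([259.4289, 172.2835])]
pin tip,collar [array([303.689 , 243.2898]), array([345.3652, 242.4822])]
```

View pics/w3.png

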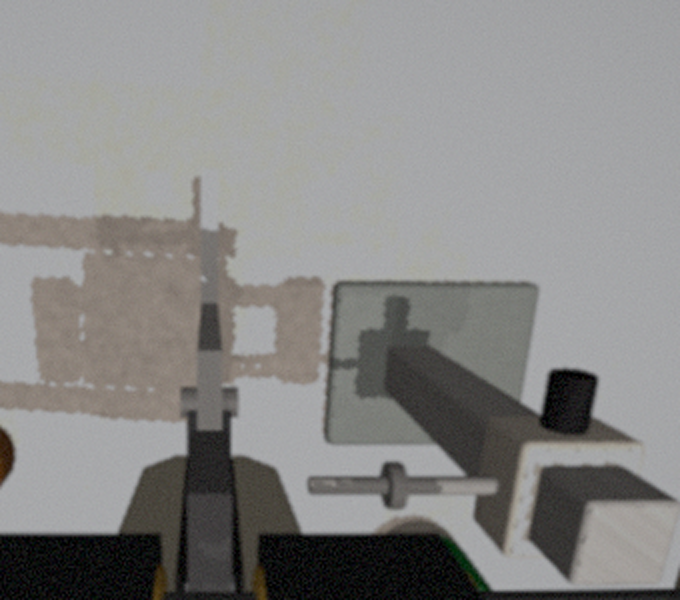

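The pin tip, at crop (308,485), and the collar front, at about (386,485), match the prediction within 1 px, and the pin is parallel to tool y. The tab and plate edges sit about 1.7 mm towards −x of the assumed position. So I shift +1.2 mm in x and 2 mm down, then approach and creep.

Emit:
apply_moves(steps=[0.04,0.2,0.07,0,0,0,5,0,0.3,0,0,0,0,5,0,0.3,0,0,0,0,5,0,0.1,0,0,0,0,5,0,0,0,0,0,0,5,0,0,0,0,0,0,5,0,0,0,0,0,0,5])

```text
t: 13.93
tool_pos: [0.5288, 0.1333, 0.2043]
orientation: [-1.977, -2.441, 0.001]
force: [0.1, -0.2, -6.2]
opening: 0.0115
gripper_force: 55.0
```

Emit:
apply_moves(steps=[0,0.05,0,0,0,0,5,0,0.05,0,0,0,0,5,0,0.05,0,0,0,0,5])

```text
t: 14.18
tool_pos: [0.5334, 0.1342, 0.2046]
orientation: [1.977, 2.441, 0.0]
force: [1.2, -0.1, -5.5]
opening: 0.0118
gripper_force: 55.0
```

Emit:
apply_moves(steps=[0,0.05,0,0,0,0,5,0,0.05,0,0,0,0,5])

```text
t: 14.35
tool_pos: [0.5364, 0.1349, 0.2046]
orientation: [1.977, 2.441, 0.0]
force: [-0.0, 0.1, -6.0]
opening: 0.0119
gripper_force: 55.0
```

Emit:
apply_moves(steps=[0,0.05,0,0,0,0,5,0,0.05,0,0,0,0,5])

```text
t: 14.52
tool_pos: [0.5393, 0.1355, 0.2045]
orientation: [-1.977, -2.441, 0.0]
force: [1.3, 0.0, -5.3]
opening: 0.0115
gripper_force: 55.0
```

Emit:
apply_moves(steps=[0,0.05,0,0,0,0,5,0,0.05,0,0,0,0,5])

```text
t: 14.68
tool_pos: [0.5423, 0.1362, 0.2045]
orientation: [1.977, 2.441, 0.0]
force: [-0.1, -0.2, -6.4]
opening: 0.0117
gripper_force: 55.0
```

Emit:
apply_moves(steps=[0,0.05,0,0,0,0,5,0,0.05,0,0,0,0,5,0,0.05,0,0,0,0,5])

```text
t: 14.93
tool_pos: [0.5467, 0.1371, 0.2045]
orientation: [1.977, 2.441, -0.0]
force: [-0.4, 0.5, -5.9]
opening: 0.0121
gripper_force: 55.0
```

```bash
python3 - <<'E'
from h import *
np.set_printoptions(precision=4,suppress=True)
s=robot.read_state();print(s["tool_pos"],s["force"],s["wrist_torque"])
im=snap("wrist");C=eyes.calibration("wrist")
print([proj("wrist",q,C) for q in [[.5427,.1188,.180],[.5728,.1258,.180]]])
b=snap("side")
a=cv2.resize(im[150:300,190:390,::-1],(800,600),interpolation=cv2.INTER_CUBIC)
B=cv2.resize(b[180:260,195:270,::-1],(300,320),interpolation=cv2.INTER_CUBIC);a[:320,500:]=B
cv2.imwrite("pics/w4.png",a)
E
```

```text
[0.5467 0.1371 0.2045] [-0.3943  0.49   -5.8728] [0.053  0.0911 0.089 ]
[array([242.3129, 246.4675]), array([284.5568, 245.7439])]
```

View pics/w4.png

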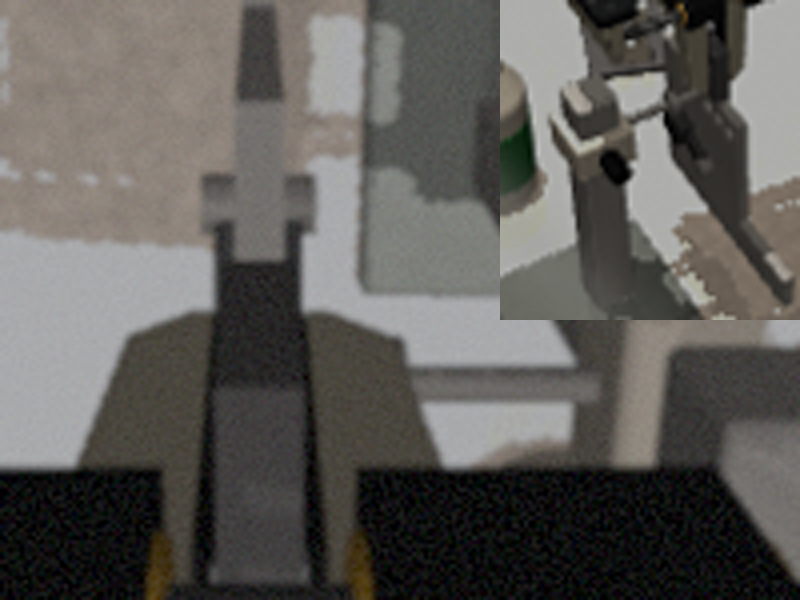

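Threaded without contact force. The pin passes into the plate at hole 1 in the side inset. I continue toward the collar, creeping near the end.

Emit:
apply_moves(steps=[0,0.1,0,0,0,0,5,0,0.1,0,0,0,0,5,0,0.1,0,0,0,0,5,0,0.05,0,0,0,0,5])

```text
t: 15.37
tool_pos: [0.5573, 0.1393, 0.2046]
orientation: [1.977, 2.441, 0.0]
force: [-0.7, 0.2, -5.3]
opening: 0.0116
gripper_force: 55.0
```

Emit:
apply_moves(steps=[0,0.04,0,0,0,0,5,0,0.04,0,0,0,0,5])

```text
t: 15.53
tool_pos: [0.5593, 0.1398, 0.2044]
orientation: [-1.977, -2.441, 0.0]
force: [-0.2, 0.3, -6.1]
opening: 0.0116
gripper_force: 55.0
```

Emit:
apply_moves(steps=[0,0.04,0,0,0,0,5,0,0.03,0,0,0,0,5])

```text
t: 15.7
tool_pos: [0.5613, 0.1402, 0.2045]
orientation: [-1.977, -2.441, 0.0]
force: [0.4, 0.0, -5.5]
opening: 0.0119
gripper_force: 55.0
```

Emit:
apply_moves(steps=[0,0.03,0,0,0,0,5,0,0.02,0,0,0,0,5])

```text
t: 15.87
tool_pos: [0.5627, 0.1405, 0.2045]
orientation: [-1.977, -2.441, 0.0]
force: [-1.0, -0.1, -6.0]
opening: 0.0115
gripper_force: 55.0
```

Emit:
apply_moves(steps=[0,0.02,0,0,0,0,5,0,0.02,0,0,0,0,5])

```text
t: 16.03
tool_pos: [0.5632, 0.1406, 0.2044]
orientation: [-1.977, -2.44, 0.002]
force: [-6.1, -1.7, -3.5]
opening: 0.0118
gripper_force: 55.0
```

Emit:
apply_moves(steps=[0,0.02,0,0,0,0,5,0,0.02,0,0,0,0,5])

```text
t: 16.2
tool_pos: [0.5634, 0.1407, 0.2042]
orientation: [-1.976, -2.439, 0.005]
force: [-10.8, -2.0, -1.2]
opening: 0.0116
gripper_force: 55.0
```

Emit:
apply_moves(steps=[0,0.02,0,0,0,0,5,0,0,0,0,0,0,5,0,0,0,0,0,0,5,0,0,0,0,0,0,5])

```text
t: 16.53
tool_pos: [0.5634, 0.1407, 0.2042]
orientation: [-1.975, -2.439, 0.006]
force: [-11.7, -3.1, -0.0]
opening: 0.0119
gripper_force: 55.0
```

Emit:
apply_moves(steps=[0,-0.03,0,0,0,0,5,0,-0.04,0,0,0,0,5,0,0,0,0,0,0,5])

```text
t: 16.78
tool_pos: [0.5631, 0.1406, 0.2044]
orientation: [-1.977, -2.441, 0.001]
force: [-3.2, -0.1, -4.9]
opening: 0.0118
gripper_force: 55.0
```

Emit:
apply_moves(steps=[0,0,0.02,0,0,0,5,0,0,0.02,0,0,0,5,0,0,0,0,0,0,5])

```text
t: 17.03
tool_pos: [0.5631, 0.1406, 0.2032]
orientation: [-1.977, -2.441, 0.001]
force: [-5.1, -1.2, -2.6]
opening: 0.0117
gripper_force: 55.0
```

Emit:
apply_moves(steps=[0,-0.02,0.02,0,0,0,5,0,0,0.01,0,0,0,5,0,0,0,0,0,0,5])

```text
t: 17.28
tool_pos: [0.563, 0.1405, 0.2024]
orientation: [1.977, 2.441, 0.0]
force: [-3.1, 0.4, -3.8]
opening: 0.0115
gripper_force: 55.0
```

Emit:
apply_moves(steps=[0,0,0.02,0,0,0,5,0,0,0.02,0,0,0,5,0,0,0,0,0,0,5])

```text
t: 17.53
tool_pos: [0.5631, 0.1406, 0.2014]
orientation: [1.977, 2.441, 0.0]
force: [-3.3, -0.3, -3.4]
opening: 0.0115
gripper_force: 55.0
```

Emit:
apply_moves(steps=[0,0,0.02,0,0,0,5,0,0,0,0,0,0,5])

```text
t: 17.7
tool_pos: [0.5631, 0.1406, 0.2012]
orientation: [1.977, 2.441, 0.0]
force: [-4.6, 0.1, 0.2]
opening: 0.0115
gripper_force: 55.0
```

Emit:
apply_moves(steps=[0,0,0,0,0,0,14,0,0,0,0,0,0,18,0,0,0,0,0,0,25,0,0,0,0,0,0,30,0,0,0,0,0,0,36,0,0,0,0,0,0,36,0,0,0,0,0,0,36,0,0,0,0,0,0,36])

```text
t: 18.37
tool_pos: [0.563, 0.1405, 0.2006]
orientation: [1.977, 2.441, 0.0]
force: [-0.2, 1.2, -0.4]
opening: 0.0332
gripper_force: 0.0
```

Emit:
apply_moves(steps=[0,0,-0.2,0,0,0,36,0,0,-0.4,0,0,0,36,0,0,-0.6,0,0,0,36,0,0,-0.8,0,0,0,36,0,0,-0.8,0,0,0,36,0,0,-0.8,0,0,0,36,0,0,-0.5,0,0,0,36,0,0,0,0,0,0,36,0,0,0,0,0,0,36,0,0,0,0,0,0,36,0,0,0,0,0,0,36,0,0,0,0,0,0,36])

```text
t: 19.37
tool_pos: [0.5623, 0.1404, 0.3219]
orientation: [-1.976, -2.44, 0.003]
force: [-0.0, -0.9, 0.6]
opening: 0.0335
gripper_force: 0.0
```

```bash
python3 - <<'E'
from h import *
np.set_printoptions(precision=4,suppress=True)
im=snap("wrist");b=snap("side")
m=np.zeros((600,800,3),np.uint8);m[:400,:400]=cv2.resize(im[120:320,150:350,::-1],(400,400));m[:,400:]=cv2.resize(b[180:280,190:257,::-1],(400,600),interpolation=cv2.INTER_CUBIC)
cv2.imwrite("pics/end.png",m);s=robot.read_state();print(s["tool_pos"],s["force"],s["t"],s["opening"])
E
```

```text
[0.5625 0.1405 0.3224] [-0.4598 -0.2251 -0.3167] 19.4667 0.033604725650652256
```

View pics/end.png

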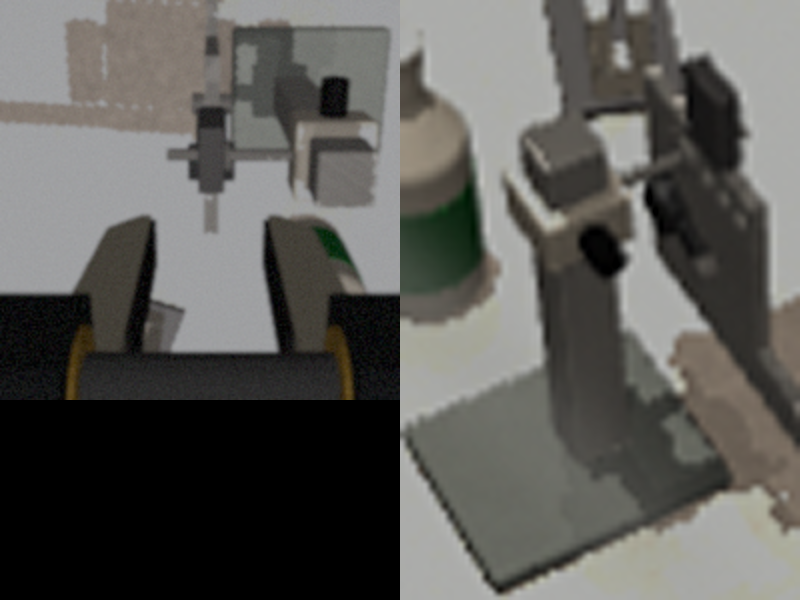

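The plate hangs square on the pin at the collar, with the pin tip showing at (172,155) in the wrist panel, and the gripper is clear. I hand the job in.

```bash
python3 -c "
from plant import robot
print(robot.close_job())"
```

```text
the job is handed in; nothing more can be done
None
```

The plate hangs on the pin by hole 1 at the collar, was pressed home at about 12 N and released, and the job is handed in at about 19.5 s; the result was not reported back.

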